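Unstack the spinning formers into their colour trays

ROBOT

A 6-joint arm with a two-finger parallel gripper is mounted at the origin on the work surface. World frame = base frame: x ahead of the robot, y to its left, z up, the work surface at z = 0. Lengths are in m, angles in degrees, forces in N, time in s.
With the tool pointing down it reaches from about 0.375 to 0.9 m from the base axis. Payload 3.1 kg.
Tool frame: the origin (TCP) lies at the very end of the fingers, on their centre line; the grasp point (between the pads) lies 19 mm behind it; z points along the fingers, y is the line along which they close (so a half turn about z gives the same grasp; the last joint's range is limited). The gripper opens to 87 mm and grips with 3 to 60 N. Pads are 19 mm wide; open, the fingers measure 117 mm over their backs; the gripper's body (75 mm by 190 mm) begins 51 mm behind the grasp point.
Start: joints at [64.887, 30.224, 82.088, -0, 67.689, -10.227], TCP at [0.161, 0.604, 0.223] pointing down, gripper open.
Joint ranges: [-176.69, 176.69], [-43.24, 126.21], [12.49, 139.97], [-82, 262], [0, 151.66], [-163.58, 163.58]. Speed limits (degrees/s): [159.86, 159.86, 180, 180, 180, 180].

INTERFACE

Orientations are given as a 3x3 rotation matrix whose columns are the frame's x, y, z axes.
In Python, from rig import bot gives the robot as it stands.
- The arm moves only by the tool move_arm, never from a script. Its argument "increments" is a list of rows, each an object with "xyz": the shift along the tool's x, y, z in mm, a list of three; "roll": the turn about the tool's z in rad; "grip": the opening in per cent of the stroke, from 0 (shut) to 100 (fully open). A call has 1 to 5 rows; each row shifts and turns the commanded pose from where the row before left it, along the tool's axes as they then stand; what a row does not reach is not made up. A row lasts 1/12 s, in which the tool goes at most 41.7 mm and 7.16 degrees, less where a joint would pass 70% of its speed; a pose out of reach is approached as far as the arm can. A call is refused whole if a number of a shift passes 41.7 or a number of a turn 0.125, either way. A call with a gripper value outside its range is refused whole. The fingers move at their own pace and stop on an object; the grip force is fixed at half the most. Time passes only in rows, so rows that do not move let the fingers close. It gives the time, the measured TCP pose, the force, the opening and the grip force at its end, in the units of the state.
- bot.read_state(): the state, without advancing time (a new reading comes with each control period).
- bot.capture(name): name is "scene" or "top"; returns (picture, depth): 420x560x3 uint8, red, green, blue; 420x560 float32, m along the optical axis (not along the pixel's ray), 0 where there is no reading.
- bot.camera_model(name): a dict with "intrinsics" (3x3 intrinsics, pixels), "rvec" (rotation vector, rad) and "tvec" (3), from world to camera coordinates, as OpenCV has them. Camera axes: x right, y down, z forward; pixel columns grow to the right and rows downward; lengths in m; the calibration is good to about 2 mm. A picture is of the moment at which its call begins. camera_model takes no time and is no camera call.
- bot.hand_in(): hands the job in; it is judged then, once.
Trained networks look in the newest picture that a camera, given by its name, has taken for a name from the list of things; names that differ only in an ending like _2 or _b are one class to them, and where a whole thing is asked for, a point or a joint stands for the part that bears it (a point fixed in the world has none). Each returns a list of dicts, best first, with "conf" (0 to 1); they miss things now and then, are a little off and sometimes report something else, mostly with a low value. They report only what shows in the picture. A call takes as long as a camera call. They do not tell look-alikes from the thing itself.
- bot.spot_in(label, camera): "at" ([x, y, z] in m, in the coordinates of the camera as it stood for that picture, good to about 4 mm: the middle of the surface that is visible of it).
- bot.trace(label, camera): "mask" (420x560 bool, what is visible of it).
The state is a dict: "time_s": time; "joint_positions": joint angles; "qvel": joint speeds; "tau": joint torques, N m; "position": TCP position; "tcp_rot": TCP orientation; "force": force on the tool from outside, world axes, zero at the start; "moment": the same for the moment, N m; "opening": opening from 0.0 (shut) to 1.0 (fully open); "grasp_force": force on a finger pad.
Only numpy, scipy, OpenCV 4.12 (cv2) and the standard library are available. Lean on these libraries where they do the work, as an engineer would, in place of code of your own. Each camera call takes 0.05 s, during which the arm holds its last target. There are 200 camera calls.

TASK

The five metal-spinning formers were left in two stacks, one of three and one of two, on the bench: take the stacks apart and put each former upright in the tray of the colour of its base flange, sitting flat on the tray floor inside the rim. Never tip a former over, and set them down gently rather than dropping them.

Things in the scene. Friction and masses are not known exactly. Their poses are not given: they have to be found in the camera images.
- former_red: loose metal-spinning former with a red base flange: round, 42 mm tall in all; red flange 84 mm across and 8 mm thick below, above it a straight aluminium cylinder 54 mm across and 34 mm tall to grip (with a thin red band near its foot and a red disc on its flat top). Starts upright at the bottom of a stack; under 0.6 kg. Origin: centre of its underside; z up along its axis. Flat underside and top, nothing interlocks in the stack.
- former_blue: loose metal-spinning former with a blue base flange: round, 42 mm tall in all; blue flange 84 mm across and 8 mm thick below, above it a straight brown wood cylinder 54 mm across and 34 mm tall to grip (with a thin blue band near its foot and a blue disc on its flat top). Starts upright at the bottom of a stack; under 0.6 kg. Origin: centre of its underside; z up along its axis. Flat underside and top, nothing interlocks in the stack.
- former_white: loose metal-spinning former with a white base flange: round, 42 mm tall in all; white flange 66 mm across and 8 mm thick below, above it a straight black nylon cylinder 46 mm across and 34 mm tall to grip (with a thin white band near its foot and a white disc on its flat top). Starts upright second from the bottom of a stack; under 0.6 kg. Origin: centre of its underside; z up along its axis. Flat underside and top, nothing interlocks in the stack.
- former_yellow: loose metal-spinning former with a yellow base flange: round, 42 mm tall in all; yellow flange 66 mm across and 8 mm thick below, above it a straight dark steel cylinder 46 mm across and 34 mm tall to grip (with a thin yellow band near its foot and a yellow disc on its flat top). Starts upright second from the bottom of a stack; under 0.6 kg. Origin: centre of its underside; z up along its axis. Flat underside and top, nothing interlocks in the stack.
- former_green: loose metal-spinning former with a green base flange: round, 42 mm tall in all; green flange 52 mm across and 8 mm thick below, above it a straight brass cylinder 38 mm across and 34 mm tall to grip (with a thin green band near its foot and a green disc on its flat top). Starts upright at the top of the three-high stack; under 0.6 kg. Origin: centre of its underside; z up along its axis. Flat underside and top, nothing interlocks in the stack.
- tray_red: red round tray fixed to the bench, home of the former with the red flange: flat floor 108 mm across, 5 mm above the bench, inside a rim 4 mm thick that stands 12 mm above the bench (outer diameter 116 mm). Origin: centre of its underside, at bench height; z up.
- tray_blue: blue round tray fixed to the bench, home of the former with the blue flange: flat floor 108 mm across, 5 mm above the bench, inside a rim 4 mm thick that stands 12 mm above the bench (outer diameter 116 mm). Origin: centre of its underside, at bench height; z up.
- tray_white: white round tray fixed to the bench, home of the former with the white flange: flat floor 90 mm across, 5 mm above the bench, inside a rim 4 mm thick that stands 12 mm above the bench (outer diameter 98 mm). Origin: centre of its underside, at bench height; z up.
- tray_yellow: yellow round tray fixed to the bench, home of the former with the yellow flange: flat floor 90 mm across, 5 mm above the bench, inside a rim 4 mm thick that stands 12 mm above the bench (outer diameter 98 mm). Origin: centre of its underside, at bench height; z up.
- tray_green: green round tray fixed to the bench, home of the former with the green flange: flat floor 76 mm across, 5 mm above the bench, inside a rim 4 mm thick that stands 12 mm above the bench (outer diameter 84 mm). Origin: centre of its underside, at bench height; z up.
Not all that is in view belongs to the job. Leave any red or turquoise look-alike of the former_green alone.

How it is judged:
By the outcome, as a careful person would: the job done as asked, in the order asked, and still so for the second after the job is handed in, with the robot touching nothing.
It also fails if it takes over 106 s, if anything falls off the work surface, if the arm or the gripper's body presses on something with over 40 N, if the wrist force passes 120 N, or if a joint passes its speed limit or range.

## Working session

There is one attempt and no reset: what is moved stays moved. The work goes in short steps, Python scripts to look and compute and a tool call to move; the robot and the scene stay as the last step left them, time stands still between calls to the robot, and variables do not carry over. Pictures are saved under pics/ and viewed, at most 14 in all, crops included, and the job is handed in when it is done.

Besides the shell and the picture viewer there is one more tool, called after "Emit:" by a JSON object that holds its "api" and its "payload". move_arm: Moves the arm, as the interface text tells. Its arguments: {"type":"object","properties":{"increments":{"type":"array"}},"required":["increments"]}

```bash
mkdir -p pics; ls; python3 - <<'E'
from rig import bot
import cv2,numpy as np
s=bot.read_state();print(s['time_s'],s['position'],np.round(s['tcp_rot'],3).tolist(),s['opening'])
for c in('scene','top'):
    p,d=bot.capture(c);cv2.imwrite(f'pics/{c}0.png',p[:,:,::-1]);np.savez(f'{c}0.npz',p=p,d=d)
E
```

```text
pics
0.0 [0.16023649 0.60335848 0.22158334] [[-0.966, 0.257, -0.001], [0.257, 0.966, -0.002], [0.0, -0.002, -1.0]] 1.0012944266595458
```

View pics/scene0.png

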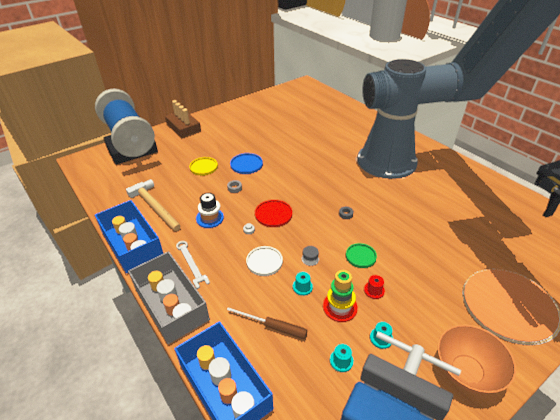

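View pics/top0.png

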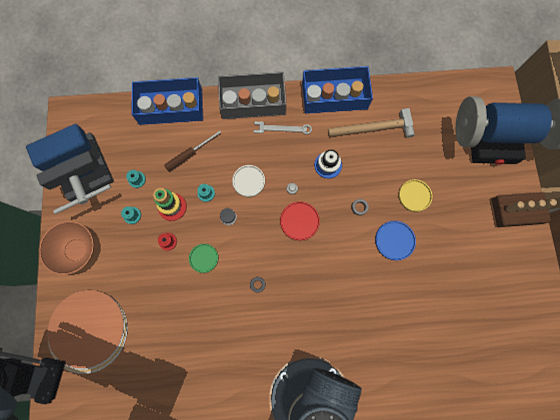

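The top view shows the three-high stack at about (168,204), with green on yellow on red. The two-high stack, white on blue, is at (328,163). The trays are red (299,221), blue (395,240), white (249,181), yellow (415,195) and green (204,258). Look-alikes of former_green are turquoise at (135,178), (131,214) and (205,192), and red at (167,241). The green one is the brass one on top of the stack.

```bash
cat > h.py <<'E'
from rig import bot
import cv2,numpy as np
def cloud(c,d):
    m=bot.camera_model(c);K=np.array(m['intrinsics']);R=cv2.Rodrigues(np.array(m['rvec'],float))[0];t=np.array(m['tvec'],float).ravel()
    v,u=np.indices(d.shape);P=np.stack([(u-K[0,2])/K[0,0]*d,(v-K[1,2])/K[1,1]*d,d],-1)
    return (P-t)@R
def circ(q):
    (x,y),r=cv2.minEnclosingCircle(q[:,:2].astype(np.float32)*1000);return round(x),round(y),round(2*r)
E
python3 - <<'E'
from h import *
z={}
for c in('scene','top'):
    f=np.load(c+'0.npz');P=cloud(c,f['d']);z[c]=(f['p'],f['d'],P)
    m=bot.camera_model(c);R=cv2.Rodrigues(np.array(m['rvec'],float))[0];print(c,-R.T@np.array(m['tvec']).ravel())
for c in('top','scene'):
    for l in['red','blue','white','yellow','green']:
        for k in('tray_','former_'):
            for i,r in enumerate(bot.trace(k+l,c)[:2]):
                M=r['mask']&(z[c][1]>0);Q=z[c][2][M]
                if len(Q)<10: continue
                zt=np.percentile(Q[:,2],95);T=Q[Q[:,2]>zt-.006];v,u=np.nonzero(M)
                print(c,k+l,round(r['conf'],2),'px',u.mean().round(),v.mean().round(),'n',len(Q),'all',circ(Q),'top z',round(zt*1000),'z5',np.round(1000*np.percentile(Q[:,2],5)),'c',circ(T),np.round(1000*np.median(T[:,:2],0)))
E
python3 -c "
import cv2;a=cv2.imread('pics/top0.png')[140:280,110:350];b=cv2.resize(a,None,fx=3.3,fy=3.3,interpolation=2);cv2.imwrite('pics/crop.png',b)"
```

```text
scene [1.01808986 0.74616383 0.83511659]
top [0.25619952 0.06302727 1.18194335]
top tray_red 0.82 px 300.0 220.0 n 1240 all (490, -16, 120) top z 14 z5 2.0 c (488, -16, 116) [486. -18.]
top former_red 0.52 px 176.0 211.0 n 259 all (554, 356, 83) top z 20 z5 4.0 c (542, 351, 57) [536. 342.]
top tray_blue 0.68 px 395.0 240.0 n 1288 all (411, -289, 122) top z 14 z5 2.0 c (410, -288, 117) [ 403. -291.]
top former_blue 0.63 px 326.0 170.0 n 220 all (654, -116, 84) top z 14 z5 4.0 c (653, -117, 83) [ 630. -102.]
top tray_white 0.72 px 249.0 180.0 n 758 all (621, 125, 97) top z 13 z5 2.0 c (621, 125, 97) [618. 127.]
top former_white 0.83 px 329.0 160.0 n 390 all (654, -114, 71) top z 88 z5 48.0 c (651, -116, 46) [ 650. -116.]
top tray_yellow 0.74 px 415.0 195.0 n 837 all (540, -366, 99) top z 14 z5 3.0 c (540, -365, 99) [ 543. -363.]
top former_yellow 0.7 px 177.0 210.0 n 247 all (556, 355, 81) top z 21 z5 4.0 c (546, 349, 45) [536. 340.]
top former_yellow 0.61 px 172.0 205.0 n 229 all (564, 356, 77) top z 87 z5 11.0 c (555, 350, 45) [547. 339.]
top former_green 0.83 px 136.0 179.0 n 268 al
[... 788 characters left out ...]
z5 44.0 c (656, -112, 49) [ 656. -109.]
scene former_white 0.25 px 209.0 220.0 n 322 all (659, -111, 83) top z 31 z5 1.0 c (661, -106, 50) [669. -92.]
scene tray_yellow 0.77 px 203.0 166.0 n 398 all (547, -368, 113) top z 11 z5 -0.0 c (540, -362, 104) [ 542. -357.]
scene former_yellow 0.63 px 340.0 301.0 n 351 all (564, 363, 66) top z 71 z5 44.0 c (567, 366, 43) [579. 377.]
scene tray_green 0.8 px 360.0 256.0 n 618 all (405, 272, 87) top z 11 z5 1.0 c (403, 273, 86) [406. 275.]
scene former_green 0.86 px 374.0 288.0 n 372 all (460, 371, 59) top z 43 z5 4.0 c (460, 376, 37) [461. 376.]
scene former_green 0.81 px 302.0 284.0 n 315 all (598, 260, 50) top z 43 z5 6.0 c (598, 261, 35) [598. 261.]
```

View pics/crop.png

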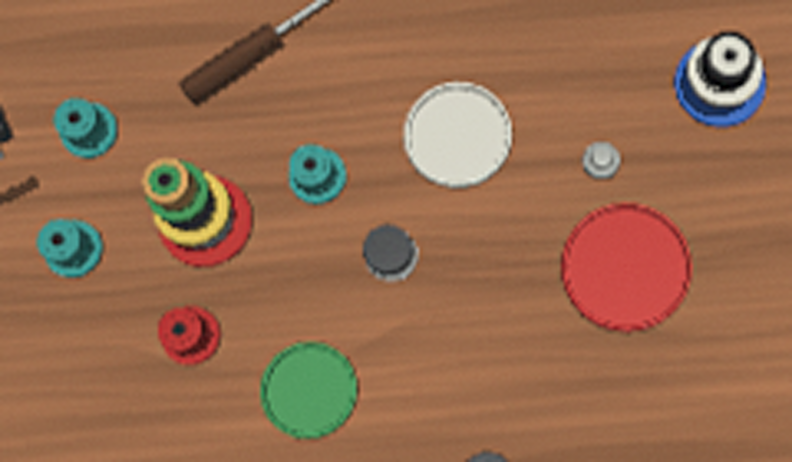

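The brass former with the green flange at crop (166,180), full-image (160,195), is the real former_green: it's on top of the stack. The three turquoise ones and the red one stand alone on the bench. Next I'll refine the positions using known plane heights.

```bash
cat > m.py <<'E'
from h import *
def plane(c,u,v,z):
    m=bot.camera_model(c);K=np.array(m['intrinsics']);R=cv2.Rodrigues(np.array(m['rvec'],float))[0];t=np.array(m['tvec'],float).ravel()
    C=-R.T@t;r=R.T@np.linalg.inv(K)@np.stack([np.asarray(u,float),np.asarray(v,float),np.ones(np.size(u))]);return (C[:,None]+r*(z-C[2])/r[2])[:2].T*1000
E
python3 - <<'E'
from m import *
hue={'red':(174,6),'blue':(105,118),'yellow':(24,32),'green':(60,80)}
ap={'red':(488,-17),'blue':(410,-289),'white':(622,127),'yellow':(541,-366),'green':(404,273)}
for c in('top','scene'):
    f=np.load(c+'0.npz');P=cloud(c,f['d'])*1000;H=cv2.cvtColor(f['p'],cv2.COLOR_RGB2HSV).astype(int)
    for l,a in ap.items():
        near=(np.hypot(P[...,0]-a[0],P[...,1]-a[1])<75)&(P[...,2]<25)
        if l=='white': M=(H[...,1]<70)&(H[...,2]>130)
        else:
            lo,hi=hue[l];h=H[...,0];M=((h>=lo)|(h<=hi) if lo>hi else (h>=lo)&(h<=hi))&(H[...,1]>110)
        n,L,S,_=cv2.connectedComponentsWithStats((M&near).astype(np.uint8));k=1+S[1:,4].argmax();v,u=np.nonzero(L==k)
        Q=plane(c,u,v,.008);e=cv2.minEnclosingCircle(Q.astype(np.float32));print(c,l,Q.mean(0).round(1),np.round(e[0],1),round(2*e[1]))
    for nm,a,z in(('3stk',(558,358),126),('2stk',(654,-114),84)):
        M=(np.hypot(P[...,0]-a[0],P[...,1]-a[1])<60)&(P[...,2]>z-8)
        v,u=np.nonzero(M);Q=plane(c,u,v,z/1000);e=cv2.minEnclosingCircle(Q.astype(np.float32));print(c,nm,len(u),Q.mean(0).round(1),np.round(e[0],1),round(2*e[1]),np.median(P[M][:,2]))
E
```

```text
top red [486.7 -15.3] [487.4 -15. ] 118
top blue [ 408.3 -287.7] [ 408.2 -287.7] 117
top white [620.7 127.9] [620.6 127.6] 101
top yellow [ 537.2 -364.5] [ 537.7 -365.8] 99
top green [397.5 270.3] [397.8 270.7] 82
top 3stk 157 [562.4 358.7] [562.5 358.3] 39 126.50396227378616
top 2stk 206 [ 650. -115.] [ 650.1 -114.3] 49 85.18599644098651
scene red [491.5 -10.2] [491.6 -11.9] 124
scene blue [ 413.8 -281.1] [ 412.5 -282. ] 123
scene white [623.8 130.7] [622.5 130.1] 106
scene yellow [ 542.4 -360.7] [ 540.5 -362. ] 108
scene green [402.7 273.6] [401.8 273.5] 87
scene 3stk 202 [569.3 364.6] [569.  364.7] 42 125.00983171519565
scene 2stk 146 [ 657. -108.] [ 655.6 -106.9] 52 82.27799023356525
```

Emit:
{"api": "move_arm", "payload": {"increments": [{"xyz": [0,0,0],"roll": -0.12,"grip": 100},{"xyz": [0,0,0],"roll": -0.12,"grip": 100},{"xyz": [0,0,0],"roll": -0.02,"grip": 100},{"xyz": [0,0,0],"roll": 0,"grip": 100}]}}

```text
time_s: 1.43
position: [0.1605, 0.604, 0.2226]
tcp_rot: [[-1.0, 0.002, 0.0], [0.002, 1.0, 0.0], [-0.0, 0.0, -1.0]]
force: [0.4, 0.5, -0.4]
opening: 0.998
grasp_force: 0.0
```

Emit:
{"api": "move_arm", "payload": {"increments": [{"xyz": [-33,-20,0],"roll": 0,"grip": 100},{"xyz": [-33,-20,0],"roll": 0,"grip": 100},{"xyz": [-33,-20,0],"roll": 0,"grip": 100},{"xyz": [-33,-20,0],"roll": 0,"grip": 100},{"xyz": [-33,-20,0],"roll": 0,"grip": 100}]}}

```text
time_s: 1.85
position: [0.3267, 0.5031, 0.2227]
tcp_rot: [[-1.0, 0.002, 0.0], [0.002, 1.0, 0.0], [-0.0, 0.0, -1.0]]
force: [0.2, 0.3, 0.1]
opening: 0.998
grasp_force: 0.0
```

Emit:
{"api": "move_arm", "payload": {"increments": [{"xyz": [-33,-20,0],"roll": 0,"grip": 100},{"xyz": [-33,-20,0],"roll": 0,"grip": 100},{"xyz": [-33,-20,0],"roll": 0,"grip": 100},{"xyz": [-33,-20,0],"roll": 0,"grip": 100},{"xyz": [-33,-20,0],"roll": 0,"grip": 100}]}}

```text
time_s: 2.27
position: [0.4921, 0.4029, 0.2227]
tcp_rot: [[-1.0, 0.003, 0.0], [0.003, 1.0, 0.0], [-0.0, 0.0, -1.0]]
force: [-0.0, 0.8, -0.0]
opening: 0.996
grasp_force: 0.0
```

Emit:
{"api": "move_arm", "payload": {"increments": [{"xyz": [-33,-20,0],"roll": 0,"grip": 100},{"xyz": [-33,-20,20],"roll": 0,"grip": 100},{"xyz": [0,0,30],"roll": 0,"grip": 100},{"xyz": [0,0,0],"roll": 0,"grip": 100},{"xyz": [0,0,0],"roll": 0,"grip": 100}]}}

```text
time_s: 2.68
position: [0.5537, 0.3639, 0.1714]
tcp_rot: [[-1.0, 0.003, -0.005], [0.003, 1.0, -0.002], [0.005, -0.002, -1.0]]
force: [-0.2, 0.6, -0.3]
opening: 1.001
grasp_force: 0.0
```

Emit:
{"api": "move_arm", "payload": {"increments": [{"xyz": [-11,-3,15],"roll": 0,"grip": 100},{"xyz": [0,0,25],"roll": 0,"grip": 100},{"xyz": [0,0,20],"roll": 0,"grip": 100},{"xyz": [0,0,13],"roll": 0,"grip": 100},{"xyz": [0,0,0],"roll": 0,"grip": 60}]}}

```text
time_s: 3.1
position: [0.5638, 0.3623, 0.0987]
tcp_rot: [[-1.0, -0.001, -0.004], [-0.001, 1.0, -0.002], [0.004, -0.002, -1.0]]
force: [-1.3, 0.4, -0.7]
opening: 0.976
grasp_force: 0.0
```

```bash
cat > see.py <<'E'
import sys
from h import *
c,n,u0,u1,v0,v1,s=sys.argv[1:];u0,u1,v0,v1=map(int,(u0,u1,v0,v1))
p,d=bot.capture(c);np.savez(n+'.npz',p=p,d=d);cv2.imwrite(f'pics/{n}.png',cv2.resize(p[v0:v1,u0:u1,::-1],None,fx=float(s),fy=float(s),interpolation=2))
s=bot.read_state();print(s['time_s'],s['position'],s['opening'],s['force'],s['grasp_force'])
E
python3 see.py scene g1 230 450 200 360 3.5
```

```text
3.15 [0.56496283 0.36266012 0.10027828] 0.9446520683522707 [-0.03538186 -0.45063506  0.53834249] 0.0
```

View pics/g1.png

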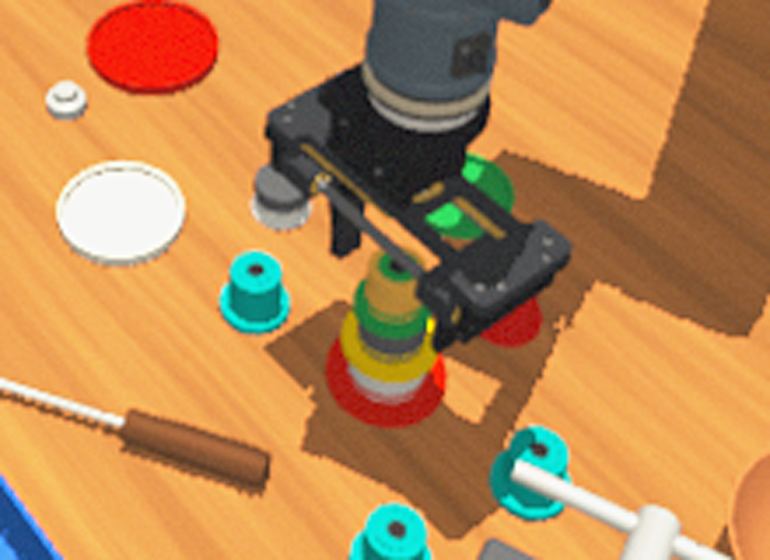

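Fingers straddle the brass cylinder. I'll measure finger against cylinder in the depth cloud.

```bash
python3 - <<'E'
from m import *
p,d=bot.capture('top')
for c,p,d in(('scene',*[np.load('g1.npz')[k] for k in'pd']),('top',p,d)):
    P=cloud(c,d)*1000
    for z0,z1 in((96,112),(112,128),(128,150)):
        M=(abs(P[...,0]-565)<45)&(abs(P[...,1]-362)<75)&(P[...,2]>z0)&(P[...,2]<z1)
        S=cv2.cvtColor(p,cv2.COLOR_RGB2HSV)[...,1]
        for nm,m in(('cyl',M&(S>110)),('fL',M&(S<90)&(P[...,1]>362)),('fR',M&(S<90)&(P[...,1]<362))):
            Q=P[m]
            if len(Q)>5: print(c,z0,nm,len(Q),np.percentile(Q[:,:2],[3,50,97],axis=0).round().tolist())
E
```

```text
scene 96 cyl 101 [[561.0, 314.0], [577.0, 371.0], [586.0, 413.0]]
scene 96 fL 11 [[565.0, 411.0], [572.0, 414.0], [578.0, 414.0]]
scene 96 fR 17 [[561.0, 316.0], [569.0, 320.0], [577.0, 321.0]]
scene 112 cyl 167 [[552.0, 344.0], [576.0, 366.0], [585.0, 381.0]]
scene 112 fL 21 [[560.0, 365.0], [576.0, 413.0], [577.0, 415.0]]
scene 112 fR 36 [[560.0, 315.0], [572.0, 320.0], [578.0, 361.0]]
scene 128 cyl 8 [[576.0, 309.0], [578.0, 310.0], [579.0, 314.0]]
scene 128 fR 34 [[560.0, 314.0], [571.0, 319.0], [578.0, 321.0]]
top 96 cyl 7 [[540.0, 347.0], [547.0, 350.0], [551.0, 356.0]]
```

Emit:
{"api": "move_arm", "payload": {"increments": [{"xyz": [0,0,0],"roll": 0,"grip": 40},{"xyz": [0,0,0],"roll": 0,"grip": 20},{"xyz": [0,0,0],"roll": 0,"grip": 10},{"xyz": [0,0,0],"roll": 0,"grip": 10},{"xyz": [0,0,0],"roll": 0,"grip": 10}]}}

```text
time_s: 3.62
position: [0.5665, 0.362, 0.1011]
tcp_rot: [[-1.0, -0.0, 0.001], [-0.0, 1.0, 0.0], [-0.001, 0.0, -1.0]]
force: [-0.1, -0.5, 0.3]
opening: 0.539
grasp_force: 0.0
```

Emit:
{"api": "move_arm", "payload": {"increments": [{"xyz": [0,0,0],"roll": 0,"grip": 10},{"xyz": [0,0,0],"roll": 0,"grip": 10},{"xyz": [0,0,0],"roll": 0,"grip": 10},{"xyz": [0,0,0],"roll": 0,"grip": 10},{"xyz": [0,0,0],"roll": 0,"grip": 10}]}}

```text
time_s: 4.03
position: [0.5663, 0.3617, 0.1006]
tcp_rot: [[-1.0, -0.0, 0.0], [-0.0, 1.0, -0.0], [-0.0, -0.0, -1.0]]
force: [-0.1, -1.0, 2.6]
opening: 0.428
grasp_force: 30.0
```

Emit:
{"api": "move_arm", "payload": {"increments": [{"xyz": [0,0,-10],"roll": 0,"grip": 10},{"xyz": [0,0,-20],"roll": 0,"grip": 10},{"xyz": [20,-10,0],"roll": 0,"grip": 10},{"xyz": [30,-16,0],"roll": 0,"grip": 10},{"xyz": [32,-18,0],"roll": 0,"grip": 10}]}}

```text
time_s: 4.45
position: [0.4842, 0.3181, 0.1305]
tcp_rot: [[-1.0, -0.0, 0.001], [-0.0, 1.0, 0.001], [-0.001, 0.001, -1.0]]
force: [-0.5, -0.4, -3.5]
opening: 0.427
grasp_force: 30.0
```

Emit:
{"api": "move_arm", "payload": {"increments": [{"xyz": [32,-18,0],"roll": 0,"grip": 10},{"xyz": [30,-16,10],"roll": 0,"grip": 10},{"xyz": [16,-9,20],"roll": 0,"grip": 10},{"xyz": [5,-3,20],"roll": 0,"grip": 10},{"xyz": [0,0,10],"roll": 0,"grip": 10}]}}

```text
time_s: 4.87
position: [0.3974, 0.2705, 0.069]
tcp_rot: [[-1.0, -0.0, -0.006], [-0.0, 1.0, -0.002], [0.006, -0.002, -1.0]]
force: [-0.3, -0.5, -3.1]
opening: 0.429
grasp_force: 30.0
```

Emit:
{"api": "move_arm", "payload": {"increments": [{"xyz": [0,0,0],"roll": 0,"grip": 10},{"xyz": [0,0,0],"roll": 0,"grip": 10}]}}

```text
time_s: 5.03
position: [0.4027, 0.2725, 0.0703]
tcp_rot: [[-1.0, -0.0, 0.001], [-0.0, 1.0, 0.001], [-0.001, 0.001, -1.0]]
force: [0.2, -0.4, -3.6]
opening: 0.425
grasp_force: 30.0
```

Emit:
{"api": "move_arm", "payload": {"increments": [{"xyz": [2,0,20],"roll": 0,"grip": 10},{"xyz": [0,0,14],"roll": 0,"grip": 10},{"xyz": [0,0,8],"roll": 0,"grip": 10},{"xyz": [0,0,4],"roll": 0,"grip": 10},{"xyz": [0,0,1],"roll": 0,"grip": 10}]}}

```text
time_s: 5.45
position: [0.4002, 0.2723, 0.0232]
tcp_rot: [[-1.0, -0.0, 0.001], [-0.0, 1.0, 0.0], [-0.001, 0.0, -1.0]]
force: [0.1, -0.1, -3.6]
opening: 0.431
grasp_force: 30.0
```

Emit:
{"api": "move_arm", "payload": {"increments": [{"xyz": [0,0,1],"roll": 0,"grip": 10},{"xyz": [0,0,0],"roll": 0,"grip": 10},{"xyz": [0,0,0],"roll": 0,"grip": 10}]}}

```text
time_s: 5.7
position: [0.3998, 0.2721, 0.023]
tcp_rot: [[-1.0, -0.0, 0.001], [-0.0, 1.0, 0.001], [-0.001, 0.001, -1.0]]
force: [-0.5, -0.5, -3.4]
opening: 0.429
grasp_force: 30.0
```

Emit:
{"api": "move_arm", "payload": {"increments": [{"xyz": [0,0,0.6],"roll": 0,"grip": 10},{"xyz": [0,0,0],"roll": 0,"grip": 10}]}}

```text
time_s: 5.87
position: [0.3994, 0.272, 0.0221]
tcp_rot: [[-1.0, -0.0, 0.001], [-0.0, 1.0, 0.0], [-0.001, 0.0, -1.0]]
force: [-0.8, 0.9, -3.0]
opening: 0.431
grasp_force: 30.0
```

Emit:
{"api": "move_arm", "payload": {"increments": [{"xyz": [0,0,0.6],"roll": 0,"grip": 10},{"xyz": [0,0,0],"roll": 0,"grip": 10}]}}

```text
time_s: 6.03
position: [0.3994, 0.272, 0.0215]
tcp_rot: [[-1.0, -0.0, 0.001], [-0.0, 1.0, 0.0], [-0.001, 0.0, -1.0]]
force: [-0.9, -0.3, 0.3]
opening: 0.426
grasp_force: 30.0
```

Emit:
{"api": "move_arm", "payload": {"increments": [{"xyz": [0,0,0],"roll": 0,"grip": 60},{"xyz": [0,0,0],"roll": 0,"grip": 100},{"xyz": [0,0,0],"roll": 0,"grip": 100},{"xyz": [0,0,0],"roll": 0,"grip": 100},{"xyz": [0,0,-12],"roll": 0,"grip": 100}]}}

```text
time_s: 6.45
position: [0.3983, 0.2714, 0.032]
tcp_rot: [[-1.0, -0.0, -0.003], [-0.0, 1.0, -0.001], [0.003, -0.001, -1.0]]
force: [0.4, 0.4, -1.0]
opening: 0.723
grasp_force: 0.0
```

Emit:
{"api": "move_arm", "payload": {"increments": [{"xyz": [0,0,-30],"roll": 0,"grip": 100},{"xyz": [0,0,-35],"roll": 0,"grip": 100},{"xyz": [0,0,-30],"roll": 0,"grip": 100},{"xyz": [0,0,0],"roll": 0,"grip": 100}]}}

```text
time_s: 6.78
position: [0.4025, 0.2733, 0.133]
tcp_rot: [[-1.0, -0.001, 0.01], [-0.001, 1.0, 0.004], [-0.01, 0.004, -1.0]]
force: [0.3, 0.2, 0.7]
opening: 0.976
grasp_force: 0.0
```

```bash
cat > top.py <<'E'
import sys
from m import *
# x y z(mm): centre of the flat top near there, both cameras, and average
x,y,z=map(float,sys.argv[1:4])
A=[]
for c in('top','scene'):
    p,d=bot.capture(c);P=cloud(c,d)*1000;b=3.5*(1 if c=='scene' else -1)
    M=(np.hypot(P[...,0]-x-b,P[...,1]-y-b)<32)&(abs(P[...,2]-z)<5)
    v,u=np.nonzero(M);Q=plane(c,u,v,z/1000)
    if len(u)>20: e=cv2.minEnclosingCircle(Q.astype(np.float32));print(c,len(u),Q.mean(0).round(1),np.round(e[0],1),round(2*e[1]),'bias-corr',(Q.mean(0)-b).round(1))
E
python3 top.py 565 361 84; python3 top.py 400 272 47
```

```text
top 206 [559.2 358.4] [560.  357.7] 48 bias-corr [562.7 361.9]
scene 262 [564.7 363.3] [564.8 363.5] 48 bias-corr [561.2 359.8]
scene 128 [402.5 274.3] [402.6 274.7] 41 bias-corr [399.  270.8]
```

Emit:
{"api": "move_arm", "payload": {"increments": [{"xyz": [-30,17,0],"roll": 0,"grip": 100},{"xyz": [-34,19,0],"roll": 0,"grip": 100},{"xyz": [-34,18,0],"roll": 0,"grip": 100},{"xyz": [-32,18,0],"roll": 0,"grip": 100},{"xyz": [-20,11,0],"roll": 0,"grip": 100}]}}

```text
time_s: 7.4
position: [0.552, 0.3562, 0.126]
tcp_rot: [[-1.0, 0.0, 0.0], [0.0, 1.0, 0.0], [-0.0, 0.0, -1.0]]
force: [1.5, -0.4, -0.3]
opening: 1.005
grasp_force: 0.0
```

Emit:
{"api": "move_arm", "payload": {"increments": [{"xyz": [-9,5,10],"roll": 0,"grip": 100},{"xyz": [0,0,15],"roll": 0,"grip": 100},{"xyz": [0,0,0],"roll": 0,"grip": 100},{"xyz": [0,0,0],"roll": 0,"grip": 100}]}}

```text
time_s: 7.73
position: [0.5551, 0.3585, 0.0999]
tcp_rot: [[-1.0, -0.0, -0.007], [-0.0, 1.0, -0.003], [0.007, -0.003, -1.0]]
force: [-0.8, 0.3, -0.6]
opening: 0.999
grasp_force: 0.0
```

Emit:
{"api": "move_arm", "payload": {"increments": [{"xyz": [0,0,0],"roll": 0,"grip": 100},{"xyz": [0,0,0],"roll": 0,"grip": 100},{"xyz": [0,0,0],"roll": 0,"grip": 100}]}}

```text
time_s: 7.98
position: [0.5581, 0.3598, 0.1039]
tcp_rot: [[-1.0, -0.0, 0.001], [-0.0, 1.0, 0.0], [-0.001, 0.0, -1.0]]
force: [0.1, 0.2, 0.2]
opening: 1.0
grasp_force: 0.0
```

Emit:
{"api": "move_arm", "payload": {"increments": [{"xyz": [-4,1,10],"roll": 0,"grip": 100},{"xyz": [0,0,15],"roll": 0,"grip": 100},{"xyz": [0,0,12],"roll": 0,"grip": 80},{"xyz": [0,0,6],"roll": 0,"grip": 50},{"xyz": [0,0,2],"roll": 0,"grip": 10}]}}

```text
time_s: 8.4
position: [0.5611, 0.3604, 0.0562]
tcp_rot: [[-1.0, -0.0, -0.003], [-0.0, 1.0, -0.001], [0.003, -0.001, -1.0]]
force: [-0.4, 0.7, -0.1]
opening: 0.853
grasp_force: 0.0
```

Emit:
{"api": "move_arm", "payload": {"increments": [{"xyz": [0,0,0],"roll": 0,"grip": 10},{"xyz": [0,0,0],"roll": 0,"grip": 10},{"xyz": [0,0,0],"roll": 0,"grip": 10},{"xyz": [0,0,0],"roll": 0,"grip": 10},{"xyz": [0,0,0],"roll": 0,"grip": 10}]}}

```text
time_s: 8.82
position: [0.5627, 0.3612, 0.0589]
tcp_rot: [[-1.0, -0.0, 0.001], [-0.0, 1.0, 0.001], [-0.001, 0.001, -1.0]]
force: [0.6, 0.5, 1.6]
opening: 0.52
grasp_force: 30.0
```

Emit:
{"api": "move_arm", "payload": {"increments": [{"xyz": [0,0,0],"roll": 0,"grip": 10},{"xyz": [0,0,0],"roll": 0,"grip": 10}]}}

```text
time_s: 8.98
position: [0.5627, 0.3611, 0.0589]
tcp_rot: [[-1.0, -0.0, 0.001], [-0.0, 1.0, 0.001], [-0.001, 0.001, -1.0]]
force: [-1.2, -0.5, 3.1]
opening: 0.522
grasp_force: 30.0
```

Emit:
{"api": "move_arm", "payload": {"increments": [{"xyz": [0,0,-8],"roll": 0,"grip": 10},{"xyz": [0,0,-20],"roll": 0,"grip": 10},{"xyz": [0,0,-25],"roll": 0,"grip": 10},{"xyz": [0,-10,-15],"roll": 0,"grip": 10},{"xyz": [0,-25,0],"roll": 0,"grip": 10}]}}

```text
time_s: 9.4
position: [0.5644, 0.3294, 0.13]
tcp_rot: [[-1.0, -0.003, 0.008], [-0.003, 1.0, 0.005], [-0.008, 0.005, -1.0]]
force: [1.4, -1.1, -3.6]
opening: 0.524
grasp_force: 30.0
```

Emit:
{"api": "move_arm", "payload": {"increments": [{"xyz": [1,-36,0],"roll": 0,"grip": 10},{"xyz": [1,-36,0],"roll": 0,"grip": 10},{"xyz": [1,-36,0],"roll": 0,"grip": 10},{"xyz": [1,-36,0],"roll": 0,"grip": 10},{"xyz": [1,-36,0],"roll": 0,"grip": 10}]}}

```text
time_s: 9.82
position: [0.556, 0.1444, 0.1259]
tcp_rot: [[-1.0, -0.001, -0.002], [-0.001, 1.0, -0.0], [0.002, -0.0, -1.0]]
force: [1.5, -0.5, -4.4]
opening: 0.522
grasp_force: 30.0
```

Emit:
{"api": "move_arm", "payload": {"increments": [{"xyz": [1,-36,0],"roll": 0,"grip": 10},{"xyz": [1,-36,0],"roll": 0,"grip": 10},{"xyz": [1,-36,0],"roll": 0,"grip": 10},{"xyz": [1,-36,0],"roll": 0,"grip": 10},{"xyz": [1,-36,0],"roll": 0,"grip": 10}]}}

```text
time_s: 10.23
position: [0.5512, -0.0355, 0.126]
tcp_rot: [[-1.0, -0.0, -0.001], [-0.0, 1.0, 0.0], [0.001, 0.0, -1.0]]
force: [0.2, -0.2, -3.6]
opening: 0.524
grasp_force: 30.0
```

Emit:
{"api": "move_arm", "payload": {"increments": [{"xyz": [1,-36,0],"roll": 0,"grip": 10},{"xyz": [1,-36,0],"roll": 0,"grip": 10},{"xyz": [1,-36,0],"roll": 0,"grip": 10},{"xyz": [1,-36,0],"roll": 0,"grip": 10},{"xyz": [1,-36,0],"roll": 0,"grip": 10}]}}

```text
time_s: 10.65
position: [0.5462, -0.2154, 0.1259]
tcp_rot: [[-1.0, 0.0, -0.002], [0.0, 1.0, 0.001], [0.002, 0.001, -1.0]]
force: [0.7, -0.0, -3.4]
opening: 0.522
grasp_force: 30.0
```

Emit:
{"api": "move_arm", "payload": {"increments": [{"xyz": [2,-36,0],"roll": 0,"grip": 10},{"xyz": [2,-36,0],"roll": 0,"grip": 10},{"xyz": [1,-34,0],"roll": 0,"grip": 10},{"xyz": [1,-26,0],"roll": 0,"grip": 10},{"xyz": [0,-13,10],"roll": 0,"grip": 10}]}}

```text
time_s: 11.07
position: [0.5419, -0.3643, 0.1177]
tcp_rot: [[-1.0, 0.003, 0.004], [0.003, 1.0, -0.005], [-0.004, -0.005, -1.0]]
force: [1.0, -0.2, -3.8]
opening: 0.524
grasp_force: 30.0
```

Emit:
{"api": "move_arm", "payload": {"increments": [{"xyz": [0,-3,20],"roll": 0,"grip": 10},{"xyz": [0,0,20],"roll": 0,"grip": 10},{"xyz": [0,0,10],"roll": 0,"grip": 10},{"xyz": [0,0,0],"roll": 0,"grip": 10},{"xyz": [0,0,0],"roll": 0,"grip": 10}]}}

```text
time_s: 11.48
position: [0.5408, -0.3605, 0.065]
tcp_rot: [[-1.0, -0.001, -0.002], [-0.001, 1.0, 0.002], [0.002, 0.002, -1.0]]
force: [1.3, -0.2, -3.2]
opening: 0.522
grasp_force: 30.0
```

Emit:
{"api": "move_arm", "payload": {"increments": [{"xyz": [0,0,0],"roll": 0,"grip": 10},{"xyz": [0,0,0],"roll": 0,"grip": 10}]}}

```text
time_s: 11.65
position: [0.5423, -0.3622, 0.0675]
tcp_rot: [[-1.0, -0.001, 0.002], [-0.001, 1.0, -0.002], [-0.002, -0.002, -1.0]]
force: [0.4, 0.5, -3.4]
opening: 0.52
grasp_force: 30.0
```

Emit:
{"api": "move_arm", "payload": {"increments": [{"xyz": [2,-1,15],"roll": 0,"grip": 10},{"xyz": [0,0,15],"roll": 0,"grip": 10},{"xyz": [0,0,9],"roll": 0,"grip": 10},{"xyz": [0,0,4],"roll": 0,"grip": 10},{"xyz": [0,0,1],"roll": 0,"grip": 10}]}}

```text
time_s: 12.07
position: [0.5392, -0.3627, 0.022]
tcp_rot: [[-1.0, -0.0, -0.001], [-0.0, 1.0, 0.001], [0.001, 0.001, -1.0]]
force: [0.0, 0.0, -3.3]
opening: 0.519
grasp_force: 30.0
```

Emit:
{"api": "move_arm", "payload": {"increments": [{"xyz": [0,0,0],"roll": 0,"grip": 10},{"xyz": [0,0,0],"roll": 0,"grip": 10},{"xyz": [0,0,0.5],"roll": 0,"grip": 10},{"xyz": [0,0,0],"roll": 0,"grip": 10}]}}

```text
time_s: 12.4
position: [0.5397, -0.3634, 0.0223]
tcp_rot: [[-1.0, -0.0, 0.001], [-0.0, 1.0, -0.001], [-0.001, -0.001, -1.0]]
force: [0.0, -0.2, -5.3]
opening: 0.519
grasp_force: 30.0
```

Emit:
{"api": "move_arm", "payload": {"increments": [{"xyz": [0,0,0.5],"roll": 0,"grip": 10},{"xyz": [0,0,0],"roll": 0,"grip": 10}]}}

```text
time_s: 12.57
position: [0.5397, -0.3634, 0.0219]
tcp_rot: [[-1.0, -0.0, 0.001], [-0.0, 1.0, -0.001], [-0.001, -0.001, -1.0]]
force: [-0.1, 0.5, 0.5]
opening: 0.522
grasp_force: 30.0
```

Emit:
{"api": "move_arm", "payload": {"increments": [{"xyz": [0,0,0],"roll": 0,"grip": 60},{"xyz": [0,0,0],"roll": 0,"grip": 100},{"xyz": [0,0,0],"roll": 0,"grip": 100},{"xyz": [0,0,0],"roll": 0,"grip": 100},{"xyz": [0,0,-12],"roll": 0,"grip": 100}]}}

```text
time_s: 12.98
position: [0.5381, -0.3619, 0.0315]
tcp_rot: [[-1.0, -0.0, -0.003], [-0.0, 1.0, 0.003], [0.003, 0.003, -1.0]]
force: [-0.5, 0.9, 0.2]
opening: 0.814
grasp_force: 0.0
```

Emit:
{"api": "move_arm", "payload": {"increments": [{"xyz": [0,0,-30],"roll": 0,"grip": 100},{"xyz": [0,0,-35],"roll": 0,"grip": 100},{"xyz": [-4,8,-22],"roll": 0,"grip": 100},{"xyz": [-12,26,0],"roll": 0,"grip": 100},{"xyz": [-14,32,0],"roll": 0,"grip": 100}]}}

```text
time_s: 13.4
position: [0.5708, -0.2999, 0.1239]
tcp_rot: [[-1.0, 0.004, 0.006], [0.004, 1.0, -0.005], [-0.006, -0.005, -1.0]]
force: [0.2, -0.4, 0.0]
opening: 0.995
grasp_force: 0.0
```

```bash
python3 top.py 653 -111 84; python3 top.py 562 361 42;python3 top.py 540 -363 47
```

```text
scene 134 [ 656.1 -109.3] [ 655.5 -108.5] 49 bias-corr [ 652.6 -112.8]
top 262 [556.9 357. ] [556.8 357.3] 55 bias-corr [560.4 360.5]
scene 337 [562.7 362.3] [562.3 362.7] 56 bias-corr [559.2 358.8]
scene 62 [ 546.9 -357.4] [ 542.7 -358.1] 47 bias-corr [ 543.4 -360.9]
```

Emit:
{"api": "move_arm", "payload": {"increments": [{"xyz": [-15,34,0],"roll": 0,"grip": 100},{"xyz": [-15,34,0],"roll": 0,"grip": 100},{"xyz": [-15,34,0],"roll": 0,"grip": 100},{"xyz": [-15,34,0],"roll": 0,"grip": 100},{"xyz": [-12,28,0],"roll": 0,"grip": 100}]}}

```text
time_s: 14.12
position: [0.6419, -0.1324, 0.1201]
tcp_rot: [[-1.0, 0.001, 0.0], [0.001, 1.0, 0.0], [-0.0, 0.0, -1.0]]
force: [0.7, -0.5, -0.6]
opening: 1.001
grasp_force: 0.0
```

Emit:
{"api": "move_arm", "payload": {"increments": [{"xyz": [-8,16,0],"roll": 0,"grip": 100},{"xyz": [-2,5,10],"roll": 0,"grip": 100},{"xyz": [0,0,0],"roll": 0,"grip": 100},{"xyz": [0,0,0],"roll": 0,"grip": 100},{"xyz": [0,0,0],"roll": 0,"grip": 100}]}}

```text
time_s: 14.53
position: [0.6505, -0.114, 0.1096]
tcp_rot: [[-1.0, 0.002, -0.001], [0.002, 1.0, -0.0], [0.001, -0.0, -1.0]]
force: [-0.9, -0.6, 1.1]
opening: 1.0
grasp_force: 0.0
```

Emit:
{"api": "move_arm", "payload": {"increments": [{"xyz": [-2,1,10],"roll": 0,"grip": 100},{"xyz": [0,0,16],"roll": 0,"grip": 100},{"xyz": [0,0,15],"roll": 0,"grip": 80},{"xyz": [0,0,7],"roll": 0,"grip": 50},{"xyz": [0,0,2],"roll": 0,"grip": 10}]}}

```text
time_s: 14.95
position: [0.6518, -0.1117, 0.0581]
tcp_rot: [[-1.0, 0.001, -0.003], [0.001, 1.0, 0.001], [0.003, 0.001, -1.0]]
force: [0.2, -0.7, 0.5]
opening: 0.852
grasp_force: 0.0
```

Emit:
{"api": "move_arm", "payload": {"increments": [{"xyz": [0,0,0],"roll": 0,"grip": 10},{"xyz": [0,0,0],"roll": 0,"grip": 10},{"xyz": [0,0,0],"roll": 0,"grip": 10},{"xyz": [0,0,0],"roll": 0,"grip": 10},{"xyz": [0,0,0],"roll": 0,"grip": 10}]}}

```text
time_s: 15.37
position: [0.654, -0.1114, 0.0611]
tcp_rot: [[-1.0, -0.0, 0.002], [-0.0, 1.0, -0.001], [-0.002, -0.001, -1.0]]
force: [-0.2, -0.5, 1.8]
opening: 0.521
grasp_force: 30.0
```

Emit:
{"api": "move_arm", "payload": {"increments": [{"xyz": [0,0,0],"roll": 0,"grip": 10},{"xyz": [0,0,0],"roll": 0,"grip": 10}]}}

```text
time_s: 15.53
position: [0.654, -0.1114, 0.0611]
tcp_rot: [[-1.0, -0.0, 0.002], [-0.0, 1.0, -0.001], [-0.002, -0.001, -1.0]]
force: [-0.2, -1.2, 3.9]
opening: 0.52
grasp_force: 30.0
```

Emit:
{"api": "move_arm", "payload": {"increments": [{"xyz": [0,0,-8],"roll": 0,"grip": 10},{"xyz": [0,0,-20],"roll": 0,"grip": 10},{"xyz": [1,10,-20],"roll": 0,"grip": 10},{"xyz": [4,25,0],"roll": 0,"grip": 10},{"xyz": [5,34,0],"roll": 0,"grip": 10}]}}

```text
time_s: 15.95
position: [0.645, -0.044, 0.1101]
tcp_rot: [[-1.0, 0.004, 0.005], [0.004, 1.0, -0.002], [-0.005, -0.002, -1.0]]
force: [0.4, 0.3, -2.5]
opening: 0.523
grasp_force: 30.0
```

Emit:
{"api": "move_arm", "payload": {"increments": [{"xyz": [5,34,0],"roll": 0,"grip": 10},{"xyz": [5,34,0],"roll": 0,"grip": 10},{"xyz": [5,34,0],"roll": 0,"grip": 10},{"xyz": [4,34,0],"roll": 0,"grip": 10},{"xyz": [3,25,10],"roll": 0,"grip": 10}]}}

```text
time_s: 16.37
position: [0.6213, 0.1221, 0.0999]
tcp_rot: [[-1.0, -0.001, 0.002], [-0.001, 1.0, 0.001], [-0.002, 0.001, -1.0]]
force: [0.3, -0.4, -0.9]
opening: 0.518
grasp_force: 30.0
```

Emit:
{"api": "move_arm", "payload": {"increments": [{"xyz": [0,10,20],"roll": 0,"grip": 10},{"xyz": [0,0,10],"roll": 0,"grip": 10},{"xyz": [0,0,0],"roll": 0,"grip": 10},{"xyz": [0,0,0],"roll": 0,"grip": 10},{"xyz": [0,0,0],"roll": 0,"grip": 10}]}}

```text
time_s: 16.78
position: [0.6219, 0.1276, 0.0686]
tcp_rot: [[-1.0, 0.001, 0.001], [0.001, 1.0, -0.0], [-0.001, -0.0, -1.0]]
force: [-0.1, -0.4, -1.7]
opening: 0.521
grasp_force: 30.0
```

Now 44 mm down to about 24.6, then feel for contact.

Emit:
{"api": "move_arm", "payload": {"increments": [{"xyz": [0,1,15],"roll": 0,"grip": 10},{"xyz": [0,0,15],"roll": 0,"grip": 10},{"xyz": [0,0,9],"roll": 0,"grip": 10},{"xyz": [0,0,4],"roll": 0,"grip": 10},{"xyz": [0,0,0.6],"roll": 0,"grip": 10}]}}

```text
time_s: 17.2
position: [0.6214, 0.1291, 0.0244]
tcp_rot: [[-1.0, 0.001, -0.0], [0.001, 1.0, -0.0], [0.0, -0.0, -1.0]]
force: [0.6, -0.2, -0.6]
opening: 0.522
grasp_force: 30.0
```

Emit:
{"api": "move_arm", "payload": {"increments": [{"xyz": [0,0,0],"roll": 0,"grip": 10},{"xyz": [0,0,0],"roll": 0,"grip": 10},{"xyz": [0,0,0.5],"roll": 0,"grip": 10},{"xyz": [0,0,0],"roll": 0,"grip": 10}]}}

```text
time_s: 17.53
position: [0.6216, 0.13, 0.0246]
tcp_rot: [[-1.0, -0.0, 0.001], [-0.0, 1.0, 0.0], [-0.001, 0.0, -1.0]]
force: [0.5, 0.9, -0.5]
opening: 0.519
grasp_force: 30.0
```

Emit:
{"api": "move_arm", "payload": {"increments": [{"xyz": [0,0,0.5],"roll": 0,"grip": 10},{"xyz": [0,0,0],"roll": 0,"grip": 10}]}}

```text
time_s: 17.7
position: [0.6215, 0.13, 0.0241]
tcp_rot: [[-1.0, -0.0, 0.001], [-0.0, 1.0, -0.0], [-0.001, -0.0, -1.0]]
force: [-0.5, 0.3, 1.3]
opening: 0.524
grasp_force: 30.0
```

Emit:
{"api": "move_arm", "payload": {"increments": [{"xyz": [0,0,0],"roll": 0,"grip": 60},{"xyz": [0,0,0],"roll": 0,"grip": 100},{"xyz": [0,0,0],"roll": 0,"grip": 100},{"xyz": [0,0,0],"roll": 0,"grip": 100},{"xyz": [0,0,-12],"roll": 0,"grip": 100}]}}

```text
time_s: 18.12
position: [0.6194, 0.1298, 0.0338]
tcp_rot: [[-1.0, -0.0, -0.005], [-0.0, 1.0, -0.0], [0.005, -0.0, -1.0]]
force: [-0.4, 1.2, -0.0]
opening: 0.815
grasp_force: 0.0
```

Emit:
{"api": "move_arm", "payload": {"increments": [{"xyz": [0,0,-30],"roll": 0,"grip": 100},{"xyz": [0,0,-30],"roll": 0,"grip": 100},{"xyz": [2,12,-5],"roll": 0,"grip": 100},{"xyz": [8,30,0],"roll": 0,"grip": 100},{"xyz": [9,34,0],"roll": 0,"grip": 100}]}}

```text
time_s: 18.53
position: [0.6036, 0.2055, 0.1025]
tcp_rot: [[-1.0, 0.003, 0.004], [0.004, 1.0, 0.0], [-0.004, 0.0, -1.0]]
force: [0.4, 0.2, -0.2]
opening: 0.999
grasp_force: 0.0
```

Emit:
{"api": "move_arm", "payload": {"increments": [{"xyz": [9,34,0],"roll": 0,"grip": 100},{"xyz": [9,34,0],"roll": 0,"grip": 100},{"xyz": [9,34,0],"roll": 0,"grip": 100},{"xyz": [9,28,0],"roll": 0,"grip": 100},{"xyz": [6,17,0],"roll": 0,"grip": 100}]}}

```text
time_s: 18.95
position: [0.5585, 0.3566, 0.101]
tcp_rot: [[-1.0, -0.003, 0.0], [-0.003, 1.0, 0.001], [-0.0, 0.001, -1.0]]
force: [0.5, -0.7, -0.2]
opening: 1.003
grasp_force: 0.0
```

Emit:
{"api": "move_arm", "payload": {"increments": [{"xyz": [0,5,10],"roll": 0,"grip": 100},{"xyz": [0,0,10],"roll": 0,"grip": 100},{"xyz": [0,0,0],"roll": 0,"grip": 100},{"xyz": [0,0,0],"roll": 0,"grip": 100},{"xyz": [0,0,0],"roll": 0,"grip": 100}]}}

```text
time_s: 19.37
position: [0.5607, 0.3563, 0.08]
tcp_rot: [[-1.0, 0.002, -0.001], [0.002, 1.0, -0.001], [0.001, -0.001, -1.0]]
force: [-0.1, 0.7, 0.2]
opening: 0.999
grasp_force: 0.0
```

Emit:
{"api": "move_arm", "payload": {"increments": [{"xyz": [0,3,8],"roll": 0,"grip": 100},{"xyz": [0,0,15],"roll": 0,"grip": 100},{"xyz": [0,0,16],"roll": 0,"grip": 100},{"xyz": [0,0,14],"roll": 0,"grip": 100},{"xyz": [0,0,7],"roll": 0,"grip": 60}]}}

```text
time_s: 19.78
position: [0.5594, 0.3599, 0.0184]
tcp_rot: [[-1.0, 0.001, -0.003], [0.001, 1.0, -0.001], [0.003, -0.001, -1.0]]
force: [-0.8, 0.0, -0.2]
opening: 0.975
grasp_force: 0.0
```

Emit:
{"api": "move_arm", "payload": {"increments": [{"xyz": [0,0,2],"roll": 0,"grip": 10},{"xyz": [0,0,0],"roll": 0,"grip": 10},{"xyz": [0,0,0],"roll": 0,"grip": 10},{"xyz": [0,0,0],"roll": 0,"grip": 10},{"xyz": [0,0,0],"roll": 0,"grip": 10}]}}

```text
time_s: 20.2
position: [0.5608, 0.3611, 0.0195]
tcp_rot: [[-1.0, -0.0, 0.002], [-0.0, 1.0, 0.0], [-0.002, 0.0, -1.0]]
force: [-0.7, -1.7, 1.3]
opening: 0.632
grasp_force: 0.7
```

Emit:
{"api": "move_arm", "payload": {"increments": [{"xyz": [0,0,0],"roll": 0,"grip": 10},{"xyz": [0,0,0],"roll": 0,"grip": 10}]}}

```text
time_s: 20.37
position: [0.5608, 0.361, 0.0195]
tcp_rot: [[-1.0, -0.0, 0.002], [-0.0, 1.0, 0.0], [-0.002, 0.0, -1.0]]
force: [-0.0, -1.0, 1.7]
opening: 0.613
grasp_force: 30.0
```

Emit:
{"api": "move_arm", "payload": {"increments": [{"xyz": [0,0,-8],"roll": 0,"grip": 10},{"xyz": [0,0,-20],"roll": 0,"grip": 10},{"xyz": [0,0,-30],"roll": 0,"grip": 10},{"xyz": [1,-10,-25],"roll": 0,"grip": 10},{"xyz": [5,-25,0],"roll": 0,"grip": 10}]}}

```text
time_s: 20.78
position: [0.5587, 0.3301, 0.1074]
tcp_rot: [[-1.0, -0.003, 0.013], [-0.003, 1.0, 0.007], [-0.013, 0.007, -1.0]]
force: [2.5, -0.2, -2.4]
opening: 0.615
grasp_force: 30.0
```

Emit:
{"api": "move_arm", "payload": {"increments": [{"xyz": [7,-34,0],"roll": 0,"grip": 10},{"xyz": [7,-34,0],"roll": 0,"grip": 10},{"xyz": [7,-34,0],"roll": 0,"grip": 10},{"xyz": [7,-34,0],"roll": 0,"grip": 10},{"xyz": [7,-34,0],"roll": 0,"grip": 10}]}}

```text
time_s: 21.2
position: [0.5182, 0.1547, 0.1017]
tcp_rot: [[-1.0, -0.001, -0.001], [-0.001, 1.0, 0.0], [0.001, 0.0, -1.0]]
force: [0.6, -0.9, -2.0]
opening: 0.613
grasp_force: 30.0
```

Emit:
{"api": "move_arm", "payload": {"increments": [{"xyz": [7,-34,0],"roll": 0,"grip": 10},{"xyz": [7,-34,0],"roll": 0,"grip": 10},{"xyz": [7,-34,0],"roll": 0,"grip": 10},{"xyz": [6,-30,0],"roll": 0,"grip": 10},{"xyz": [4,-22,0],"roll": 0,"grip": 10}]}}

```text
time_s: 21.62
position: [0.4872, -0.0002, 0.1018]
tcp_rot: [[-1.0, 0.001, -0.001], [0.001, 1.0, -0.0], [0.001, -0.0, -1.0]]
force: [-0.1, 0.5, -3.6]
opening: 0.613
grasp_force: 30.0
```

Emit:
{"api": "move_arm", "payload": {"increments": [{"xyz": [0,-12,10],"roll": 0,"grip": 10},{"xyz": [0,-3,20],"roll": 0,"grip": 10},{"xyz": [0,0,0],"roll": 0,"grip": 10},{"xyz": [0,0,0],"roll": 0,"grip": 10},{"xyz": [0,0,0],"roll": 0,"grip": 10}]}}

```text
time_s: 22.03
position: [0.4882, -0.0126, 0.072]
tcp_rot: [[-1.0, -0.001, -0.0], [-0.001, 1.0, 0.0], [0.0, 0.0, -1.0]]
force: [0.3, -0.2, -2.2]
opening: 0.611
grasp_force: 30.0
```

Now 47 mm down to 25, then feel for contact.

Emit:
{"api": "move_arm", "payload": {"increments": [{"xyz": [0,0,15],"roll": 0,"grip": 10},{"xyz": [0,0,17],"roll": 0,"grip": 10},{"xyz": [0,0,10],"roll": 0,"grip": 10},{"xyz": [0,0,4],"roll": 0,"grip": 10},{"xyz": [0,0,0.6],"roll": 0,"grip": 10}]}}

```text
time_s: 22.45
position: [0.4881, -0.0125, 0.0247]
tcp_rot: [[-1.0, -0.001, -0.001], [-0.001, 1.0, 0.0], [0.001, 0.0, -1.0]]
force: [-0.4, -0.5, -4.1]
opening: 0.615
grasp_force: 30.0
```

Emit:
{"api": "move_arm", "payload": {"increments": [{"xyz": [0,0,0],"roll": 0,"grip": 10},{"xyz": [0,0,0],"roll": 0,"grip": 10},{"xyz": [0,0,0.5],"roll": 0,"grip": 10},{"xyz": [0,0,0],"roll": 0,"grip": 10}]}}

```text
time_s: 22.78
position: [0.4887, -0.0132, 0.025]
tcp_rot: [[-1.0, -0.0, 0.001], [-0.0, 1.0, -0.0], [-0.001, -0.0, -1.0]]
force: [-0.2, 0.5, -3.2]
opening: 0.615
grasp_force: 30.0
```

Emit:
{"api": "move_arm", "payload": {"increments": [{"xyz": [0,0,0.5],"roll": 0,"grip": 10},{"xyz": [0,0,0],"roll": 0,"grip": 10}]}}

```text
time_s: 22.95
position: [0.4886, -0.0132, 0.0245]
tcp_rot: [[-1.0, -0.0, 0.001], [-0.0, 1.0, -0.0], [-0.001, -0.0, -1.0]]
force: [-0.4, 0.4, -0.6]
opening: 0.615
grasp_force: 30.0
```

Emit:
{"api": "move_arm", "payload": {"increments": [{"xyz": [0,0,0.2],"roll": 0,"grip": 60},{"xyz": [0,0,0],"roll": 0,"grip": 100},{"xyz": [0,0,0],"roll": 0,"grip": 100},{"xyz": [0,0,0],"roll": 0,"grip": 100},{"xyz": [0,0,0],"roll": 0,"grip": 100}]}}

```text
time_s: 23.37
position: [0.4883, -0.0131, 0.0237]
tcp_rot: [[-1.0, -0.0, 0.0], [-0.0, 1.0, -0.0], [-0.0, -0.0, -1.0]]
force: [-0.6, 0.0, -1.2]
opening: 0.829
grasp_force: 0.0
```

Emit:
{"api": "move_arm", "payload": {"increments": [{"xyz": [0,0,-15],"roll": 0,"grip": 100},{"xyz": [0,0,-30],"roll": 0,"grip": 100},{"xyz": [0,0,-30],"roll": 0,"grip": 100},{"xyz": [0,0,0],"roll": 0,"grip": 100}]}}

```text
time_s: 23.7
position: [0.4913, -0.0137, 0.1028]
tcp_rot: [[-1.0, -0.0, 0.008], [-0.001, 1.0, -0.002], [-0.008, -0.002, -1.0]]
force: [-0.2, 0.1, 0.3]
opening: 0.992
grasp_force: 0.0
```

```bash
python3 top.py 652 -112 42; python3 -c "
from rig import bot;print(bot.read_state()['position'])"
```

```text
top 169 [ 661.  -117.9] [ 654.9 -117.1] 53 bias-corr [ 664.5 -114.4]
scene 173 [ 658.9 -110.2] [ 658.9 -110.8] 56 bias-corr [ 655.4 -113.7]
[ 0.48909419 -0.01327809  0.09976257]
```

Emit:
{"api": "move_arm", "payload": {"increments": [{"xyz": [-20,-12,0],"roll": 0,"grip": 100},{"xyz": [-30,-18,0],"roll": 0,"grip": 100},{"xyz": [-32,-19,0],"roll": 0,"grip": 100},{"xyz": [-32,-19,0],"roll": 0,"grip": 100},{"xyz": [-28,-17,0],"roll": 0,"grip": 100}]}}

```text
time_s: 24.22
position: [0.6313, -0.099, 0.097]
tcp_rot: [[-1.0, 0.0, -0.002], [0.0, 1.0, 0.001], [0.002, 0.001, -1.0]]
force: [0.3, 0.4, 0.1]
opening: 1.002
grasp_force: 0.0
```

Emit:
{"api": "move_arm", "payload": {"increments": [{"xyz": [-18,-11,0],"roll": 0,"grip": 100},{"xyz": [-7,-4,10],"roll": 0,"grip": 100},{"xyz": [0,0,0],"roll": 0,"grip": 100},{"xyz": [0,0,0],"roll": 0,"grip": 100},{"xyz": [0,0,0],"roll": 0,"grip": 100}]}}

```text
time_s: 24.63
position: [0.6525, -0.1115, 0.0871]
tcp_rot: [[-1.0, -0.001, -0.005], [-0.001, 1.0, 0.002], [0.005, 0.002, -1.0]]
force: [0.1, -0.1, 1.1]
opening: 1.005
grasp_force: 0.0
```

```bash
python3 top.py 655 -112 42; python3 see.py scene b1 130 350 120 280 3.5
```

```text
scene 156 [ 660.8 -109.9] [ 658.2 -108.5] 58 bias-corr [ 657.3 -113.4]
24.7833 [ 0.65408291 -0.11202149  0.08879027] 0.9986504565822458 [ 0.29431518 -0.0623902   0.21149024] 0.0
```

View pics/b1.png

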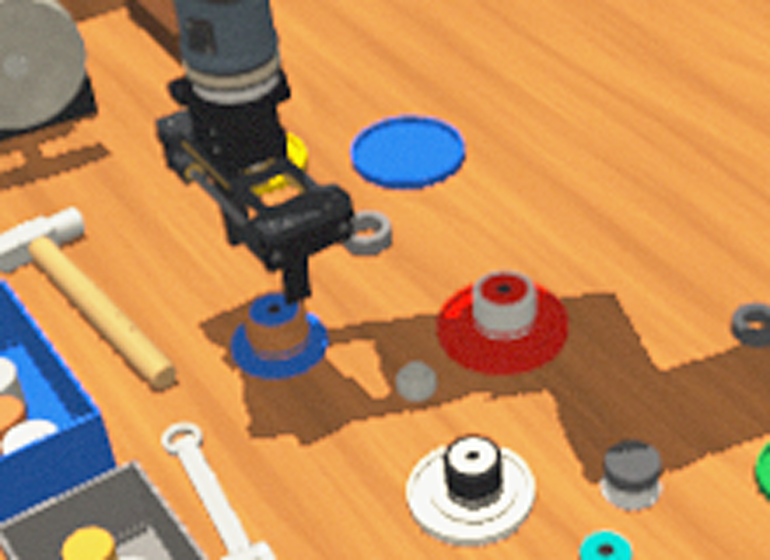

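Red and white sit inside their trays, at crop (500,315) and (470,490). The open gripper is over the blue former at crop (275,335). I'll descend.

Emit:
{"api": "move_arm", "payload": {"increments": [{"xyz": [-2,-1,10],"roll": 0,"grip": 100},{"xyz": [0,0,17],"roll": 0,"grip": 100},{"xyz": [0,0,19],"roll": 0,"grip": 100},{"xyz": [0,0,15],"roll": 0,"grip": 100},{"xyz": [0,0,8],"roll": 0,"grip": 60}]}}

```text
time_s: 25.2
position: [0.6558, -0.1134, 0.0175]
tcp_rot: [[-1.0, -0.0, -0.003], [-0.0, 1.0, 0.001], [0.003, 0.001, -1.0]]
force: [0.0, 0.1, -0.1]
opening: 0.977
grasp_force: 0.0
```

Emit:
{"api": "move_arm", "payload": {"increments": [{"xyz": [0,0,2],"roll": 0,"grip": 10},{"xyz": [0,0,0],"roll": 0,"grip": 10},{"xyz": [0,0,0],"roll": 0,"grip": 10},{"xyz": [0,0,0],"roll": 0,"grip": 10},{"xyz": [0,0,0],"roll": 0,"grip": 10}]}}

```text
time_s: 25.62
position: [0.6581, -0.1143, 0.0189]
tcp_rot: [[-1.0, -0.0, 0.002], [-0.0, 1.0, -0.001], [-0.002, -0.001, -1.0]]
force: [-0.5, -1.1, 0.7]
opening: 0.627
grasp_force: 1.1
```

Emit:
{"api": "move_arm", "payload": {"increments": [{"xyz": [0,0,0],"roll": 0,"grip": 10},{"xyz": [0,0,0],"roll": 0,"grip": 10}]}}

```text
time_s: 25.78
position: [0.6581, -0.1143, 0.0189]
tcp_rot: [[-1.0, -0.0, 0.002], [-0.0, 1.0, -0.001], [-0.002, -0.001, -1.0]]
force: [-0.1, 0.5, 3.5]
opening: 0.612
grasp_force: 30.0
```

Emit:
{"api": "move_arm", "payload": {"increments": [{"xyz": [0,0,-8],"roll": 0,"grip": 10},{"xyz": [0,0,-20],"roll": 0,"grip": 10},{"xyz": [0,0,-30],"roll": 0,"grip": 10},{"xyz": [6,-4,-22],"roll": 0,"grip": 10},{"xyz": [20,-14,0],"roll": 0,"grip": 10}]}}

```text
time_s: 26.2
position: [0.6373, -0.1321, 0.1036]
tcp_rot: [[-1.0, -0.003, 0.013], [-0.003, 1.0, -0.004], [-0.013, -0.004, -1.0]]
force: [0.9, -0.8, -1.0]
opening: 0.612
grasp_force: 30.0
```

Emit:
{"api": "move_arm", "payload": {"increments": [{"xyz": [28,-20,0],"roll": 0,"grip": 10},{"xyz": [30,-21,0],"roll": 0,"grip": 10},{"xyz": [30,-21,0],"roll": 0,"grip": 10},{"xyz": [30,-21,0],"roll": 0,"grip": 10},{"xyz": [30,-20,0],"roll": 0,"grip": 10}]}}

```text
time_s: 26.62
position: [0.4818, -0.2357, 0.0982]
tcp_rot: [[-1.0, -0.001, 0.0], [-0.001, 1.0, -0.0], [-0.0, -0.0, -1.0]]
force: [0.1, -0.3, -1.7]
opening: 0.613
grasp_force: 30.0
```

Emit:
{"api": "move_arm", "payload": {"increments": [{"xyz": [30,-21,0],"roll": 0,"grip": 10},{"xyz": [24,-16,0],"roll": 0,"grip": 10},{"xyz": [14,-10,5],"roll": 0,"grip": 10},{"xyz": [5,-3,15],"roll": 0,"grip": 10},{"xyz": [0,0,10],"roll": 0,"grip": 10}]}}

```text
time_s: 27.03
position: [0.4089, -0.2861, 0.0678]
tcp_rot: [[-1.0, 0.003, -0.0], [0.003, 1.0, -0.0], [0.0, -0.0, -1.0]]
force: [-0.0, -0.3, -0.5]
opening: 0.612
grasp_force: 30.0
```

Emit:
{"api": "move_arm", "payload": {"increments": [{"xyz": [0,0,0],"roll": 0,"grip": 10},{"xyz": [0,0,0],"roll": 0,"grip": 10},{"xyz": [0,0,0],"roll": 0,"grip": 10}]}}

```text
time_s: 27.28
position: [0.4111, -0.2848, 0.068]
tcp_rot: [[-1.0, -0.001, 0.0], [-0.001, 1.0, -0.0], [-0.0, -0.0, -1.0]]
force: [-0.0, -0.3, -1.3]
opening: 0.61
grasp_force: 30.0
```

Now 43.6 mm down to 24.4, then contact at 23.9.

Emit:
{"api": "move_arm", "payload": {"increments": [{"xyz": [0,0,14],"roll": 0,"grip": 10},{"xyz": [0,0,15],"roll": 0,"grip": 10},{"xyz": [0,0,10],"roll": 0,"grip": 10},{"xyz": [0,0,4],"roll": 0,"grip": 10},{"xyz": [0,0,0.5],"roll": 0,"grip": 10}]}}

```text
time_s: 27.7
position: [0.4106, -0.2846, 0.0239]
tcp_rot: [[-1.0, -0.001, -0.001], [-0.001, 1.0, 0.001], [0.001, 0.001, -1.0]]
force: [-0.3, 0.1, -1.3]
opening: 0.615
grasp_force: 30.0
```

Emit:
{"api": "move_arm", "payload": {"increments": [{"xyz": [0,0,0],"roll": 0,"grip": 10},{"xyz": [0,0,0],"roll": 0,"grip": 10},{"xyz": [0,0,0.3],"roll": 0,"grip": 10},{"xyz": [0,0,0],"roll": 0,"grip": 10}]}}

```text
time_s: 28.03
position: [0.4105, -0.2853, 0.0244]
tcp_rot: [[-1.0, -0.0, 0.001], [-0.0, 1.0, -0.001], [-0.001, -0.001, -1.0]]
force: [-0.6, 0.4, -0.3]
opening: 0.615
grasp_force: 30.0
```

Emit:
{"api": "move_arm", "payload": {"increments": [{"xyz": [0,0,0.4],"roll": 0,"grip": 10},{"xyz": [0,0,0],"roll": 0,"grip": 10}]}}

```text
time_s: 28.2
position: [0.4104, -0.2853, 0.0238]
tcp_rot: [[-1.0, -0.0, 0.0], [-0.0, 1.0, -0.0], [-0.0, -0.0, -1.0]]
force: [-0.1, 0.8, 0.7]
opening: 0.617
grasp_force: 30.0
```

Contact. I'll release, rise and move clear, then check.

Emit:
{"api": "move_arm", "payload": {"increments": [{"xyz": [0,0,0],"roll": 0,"grip": 60},{"xyz": [0,0,0],"roll": 0,"grip": 100},{"xyz": [0,0,0],"roll": 0,"grip": 100},{"xyz": [0,0,0],"roll": 0,"grip": 100},{"xyz": [0,0,0],"roll": 0,"grip": 100}]}}

```text
time_s: 28.62
position: [0.4103, -0.2851, 0.0236]
tcp_rot: [[-1.0, -0.0, 0.0], [-0.0, 1.0, -0.0], [-0.0, -0.0, -1.0]]
force: [0.0, -0.3, -1.1]
opening: 0.833
grasp_force: 0.0
```

Emit:
{"api": "move_arm", "payload": {"increments": [{"xyz": [0,0,-15],"roll": 0,"grip": 100},{"xyz": [0,0,-30],"roll": 0,"grip": 100},{"xyz": [0,0,-35],"roll": 0,"grip": 100},{"xyz": [0,0,-35],"roll": 0,"grip": 100},{"xyz": [0,0,-30],"roll": 0,"grip": 100}]}}

```text
time_s: 29.03
position: [0.4103, -0.285, 0.1705]
tcp_rot: [[-1.0, -0.0, 0.0], [-0.0, 1.0, -0.0], [-0.0, -0.0, -1.0]]
force: [-0.0, -0.2, 0.1]
opening: 0.999
grasp_force: 0.0
```

Emit:
{"api": "move_arm", "payload": {"increments": [{"xyz": [10,-20,-20],"roll": 0,"grip": 100},{"xyz": [15,-30,0],"roll": 0,"grip": 100},{"xyz": [15,-30,0],"roll": 0,"grip": 100},{"xyz": [15,-30,0],"roll": 0,"grip": 100},{"xyz": [0,-20,0],"roll": 0,"grip": 100}]}}

```text
time_s: 29.45
position: [0.353, -0.4174, 0.1889]
tcp_rot: [[-1.0, 0.002, -0.001], [0.002, 1.0, -0.001], [0.001, -0.001, -1.0]]
force: [0.9, -0.1, 1.0]
opening: 0.996
grasp_force: 0.0
```

```bash
python3 see.py top e1 120 450 130 300 2.4; python3 see.py scene e2 130 450 120 360 2.4; for a in "400 272" "540 -363" "622 130" "489 -13" "410 -285"; do python3 top.py $a 47; done
```

```text
29.5 [ 0.35451956 -0.42195678  0.18914382] 1.0004318491431154 [ 2.29084648 -2.75505577  0.77045915] 0.0
29.55 [ 0.35492925 -0.41915874  0.18888073] 0.9958271966262615 [-0.36906146  0.65513613  0.90751763] 0.0
top 139 [396.1 269.3] [396.3 269.5] 38 bias-corr [399.6 272.8]
scene 124 [402.5 273.9] [403.  274.1] 41 bias-corr [399.  270.4]
top 101 [ 544.  -359.7] [ 539.8 -362.9] 45 bias-corr [ 547.5 -356.2]
scene 75 [ 542.4 -357.7] [ 543.2 -357.4] 49 bias-corr [ 538.9 -361.2]
top 174 [618.7 127.9] [618.  126.9] 46 bias-corr [622.2 131.4]
scene 182 [623.5 133. ] [623.8 133.6] 48 bias-corr [620.  129.5]
top 268 [485.2 -15. ] [485.8 -14.7] 54 bias-corr [488.7 -11.5]
scene 169 [491.4  -9.4] [492.   -8.8] 58 bias-corr [487.9 -12.9]
scene 106 [ 413.3 -279.2] [ 413.4 -277.6] 57 bias-corr [ 409.8 -282.7]
```

View pics/e1.png

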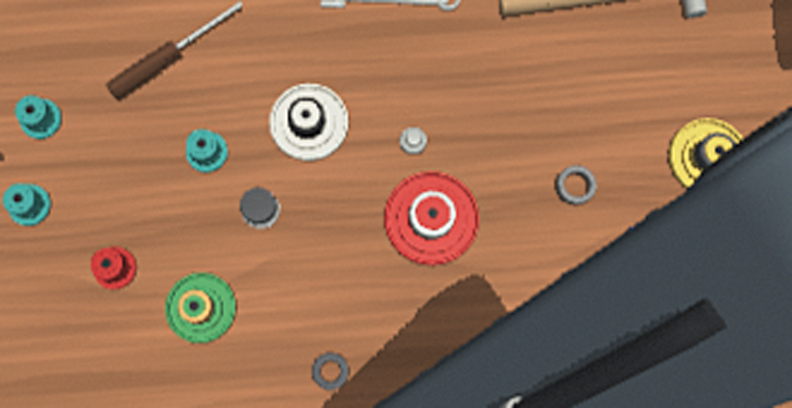

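View pics/e2.png

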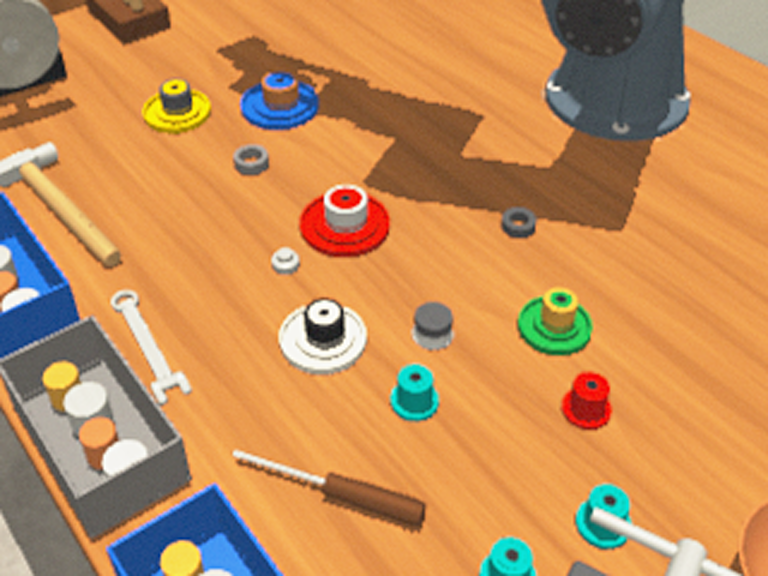

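All five formers stand upright in the tray of their colour: crop e2 shows yellow (175,100), blue (280,95), red (345,215), white (322,330) and green (556,318). The look-alikes haven't moved.

```bash
python3 -c "
from rig import bot;print(bot.hand_in())"
```

```text
the job is handed in; nothing more can be done
None
```

The job is handed in at about 30 s on the robot's clock: all five formers stand upright in the trays of their own colours, and the look-alikes were left alone.

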